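# Clamp a steel lug in the bench fixture with the click-knob

### The job

Stand the steel lug flat on the bed of the grey-and-teal clamping fixture, in the nest between the two jaws, with its 44 mm length along the direction of the jaws. Then close the jaw on it by turning the red knob clockwise (seen from above) until the knob's ratchet gives and clicks once, and stop there, before a second click. Leave the lug clamped and let go, without disturbing the oil can, the spanner or the brass collar.

Things in the scene. Friction and masses are not known exactly. Their poses are not given: they have to be found in the camera images.
- lug_center (a point): Centre of the loose steel lug (0.4 kg), 24 mm above its underside. Base 36 x 44 mm (its x, y), 16 mm high; on it, centred, an upright block 22 x 34 mm (x, y), 32 mm high, with a dark cross hole; 48 mm high in all. Take it across the 22 mm (fingers closing along its x), 12 to 16 mm above this point. Half a turn about z makes no difference.
- lug: The same lug; origin at the centre of its underside.
- nest (a point): Point on the fixture's bed (16 mm above the bench), midway between two side rails. z up; y runs from the fixed jaw towards the knob, x across. The fixed jaw is an adjustable stop: its face is anywhere from y = -30 to -22 mm. The rails, 8 mm high, 36 mm long, have their inner faces at x = -22 and +22 mm: the lug has 4 mm to spare on each side.
- fixture: The clamping fixture, bolted down, bed 90 x 260 mm; axes as those of the nest, origin on the bench, 55 mm from the nest towards +y. Both jaws are at most 18 mm higher than the bed. Teal housing at the knob end, 76 x 85 mm, its top 46 mm above the bench. The knob's upright axis is 123 mm from the nest towards +y.
- jaw: The sliding steel jaw, 44 mm wide. Origin at the lower edge of its clamping face, on the bed; axes as those of the nest. It starts at y = +30 to +39 mm, so a lug with its centre at y = +4 mm is clear of both jaws. It moves towards -y by 8 mm per radian of knob turned clockwise; it pushes the lug along to the fixed jaw and grips it, 44 mm from the stop's face, finally with 20 to 28 N.
- knob_grip (a point): Grip of the red knob, on its upright axis, 87 mm above the bench: an upright bar 46 mm long (this point's x), 14 mm thick (y), 34 mm high (65 to 99 mm above the bench), on a round black hub 47 mm across above an aluminium disc 72 mm across. Clockwise from above closes the jaw; it takes 1.2 to 3.8 rad to the first click, so regrip it.
- knob: The same bar; origin on its axis at its foot. It is sprung on its hub (1.5 N m per rad) and springs back when let go; the jaw stays. Torque: 0.14 to 0.23 N m while the jaw moves; with the lug gripped it climbs to 0.31 to 0.43 within some 0.2 rad, then the ratchet clicks and it drops by 0.1 or more; each further click takes about 0.5 rad more, climbing again.
- telltale_ring (a point): The orange tell-tale ring, 57 mm across, round the foot of the knob's black hub; this point is on the axis, level with its upper face, 57.5 mm above the bench before any slip. It turns with the hub and creeps up by about 2.6 mm for each click (5 mm per radian of slip). The hub's white line and the disc's black line part when the ratchet slips.
- oilcan: A closed oil can, 54 mm across and 120 mm high, standing on the bench; leave it alone. Origin at the centre of its underside.
- spanner: A spanner 170 mm long lying flat on the bench; leave it alone. Its length runs along its x.
- collar: A brass collar, 44 mm across, 20 mm bore, 16 mm high, lying on the bench; leave it alone. Origin at the centre of its underside.

How it is judged:
By the outcome, as a careful person would: the job done as asked, in the order asked, and still so for the second after the job is handed in, with the robot touching nothing.
It also fails if it takes over 72 s, if anything falls off the work surface, if the arm or the gripper's body presses on something with over 40 N, if the wrist force passes 120 N, or if a joint passes its speed limit or range.

### The arm

A 6-joint arm with a two-finger parallel gripper is mounted at the origin on the work surface. World frame = base frame: x ahead of the robot, y to its left, z up, the work surface at z = 0. Lengths are in mm, angles in degrees, forces in N, time in s.
With the tool pointing down it reaches from about 300 to 850 mm from the base axis. Payload 4.2 kg.
Tool frame: the origin (TCP) lies between the finger pads; the fingertips stand 22 mm ahead of it and the grasp point (between the pads) lies 3 mm ahead of it; z points along the fingers, y is the direction in which the jaws open and shut (so a half turn about z gives the same grasp; the last joint's range is limited). The gripper opens to 91 mm and grips with 3 to 60 N. Pads are 32 mm wide; open, the fingers measure 118 mm over their backs; the gripper's body (76 mm by 178 mm) begins 60 mm behind the grasp point.
Start: joints at [-72.307, 18.312, 89.639, -0, 72.044, -1.146], TCP at [185.675, -544.211, 235.976] pointing down, gripper open.
Joint ranges: [-177.97, 177.97], [-48.28, 115.42], [12.27, 149.76], [-77.06, 257.06], [2.81, 150.46], [-146.56, 146.56]. Speed limits (degrees/s): [147.25, 147.25, 180, 180, 180, 180].

### API

Orientations are given as [roll, pitch, yaw] about the fixed x, y, z axes, in that order (R = Rz(yaw) Ry(pitch) Rx(roll)).
In Python, from workcell import telemetry, cams, env gives the robot as it stands.
- The arm moves only by the shell command python3 -m inch 'ROWS' [FORCE]. ROWS is JSON, a list of rows, each an object of numbers: "x", "y", "z": the shift along the tool's x, y, z in cm; "yaw": the turn about the tool's z in units of 5 degrees (1.0 is 5 degrees); "gripper": the gripper's target within -1 to 1 (fully open at 1, half-way at 0, shut at -1). A call has 1 to 12 rows; each row shifts and turns the commanded pose from where the row before left it, along the tool's axes as they then stand; what a row does not reach is not made up. A row lasts 1/12 s, in which the tool goes at most 41.7 mm and 7.16 degrees, less where a joint would pass 70% of its speed; a pose out of reach is approached as far as the arm can. A call is refused whole if a number of a shift passes 4.17 or a number of a turn 1, either way. A call with a gripper value outside its range is refused whole. The fingers move at their own pace and stop on an object; FORCE is the grip in N (left out, the last holds). Time passes only in rows, so rows that do not move let the fingers close. It gives the time, the measured TCP pose, the force and the opening at its end, in the units of the state.
- telemetry.state(): the state, without advancing time (a new reading comes with each control period).
- cams.grab_frame(name): name is "scene" or "top" or "wrist"; returns a dict with "pixels" (480x640x3 uint8, red, green, blue), "mtx" (3x3 intrinsics, pixels), "rvec" (rotation vector, rad) and "tvec" (3), from world to camera coordinates, as OpenCV has them. Camera axes: x right, y down, z forward; pixel columns grow to the right and rows downward; lengths in mm; the calibration is good to about 2 mm. A picture is of the moment at which its call begins. There is no depth.
- env.job_done(): hands the job in, once; it reports no verdict.
The state is a dict: "time_s": time; "qpos": joint angles; "qvel": joint speeds; "effort": joint torques, N m; "ee_pos": TCP position; "ee_rot": TCP orientation; "force": force on the tool from outside, world axes, zero at the start; "torque": the same for the moment, N m; "gripper_width": finger opening in mm.
Only numpy, scipy, OpenCV 4.12 (cv2) and the standard library are available. Lean on these libraries where they do the work, as an engineer would, in place of code of your own. Each camera call takes 0.05 s, during which the arm holds its last target. There are 200 camera calls.

## Working session

There is one attempt and no reset: what is moved stays moved. The work goes in short steps, Python scripts to look and compute and a shell command to move; the robot and the scene stay as the last step left them, time stands still between calls to the robot, and variables do not carry over. Pictures are saved under pics/ and viewed, about 8 in all and at most 12, crops included, and the job is handed in when it is done.

```bash
mkdir -p pics; ls; python3 - <<'E'
from workcell import telemetry, cams
import cv2,numpy as np,pickle
s=telemetry.state();print(s)
F={}
for n in("scene","top"):
    f=cams.grab_frame(n);F[n]=f
    cv2.imwrite(f"pics/{n}0.png",f["pixels"][:,:,::-1])
    R=cv2.Rodrigues(np.array(f["rvec"]))[0];print(n,-R.T@np.array(f["tvec"]).ravel(),f["mtx"][0],R[2])
pickle.dump(F,open("f0.pkl","wb"))
E
```

```text
pics
{'time_s': 0.0, 'qpos': array([-7.23073451e+01,  1.83510555e+01,  8.97054162e+01, -1.20332914e-04,
        7.20433273e+01, -1.14726854e+00]), 'qvel': array([ 0.04346226,  0.01982823, -0.09884749, -0.14394314,  0.00553946,
        0.06058065]), 'effort': array([-1.67376806e-03, -4.12466025e+01, -2.31974173e+01,  7.26065249e-02,
        4.55706054e-02, -1.23600112e-04]), 'ee_pos': array([ 185.53025875, -543.7625664 ,  235.13282061]), 'ee_rot': array([-1.79900219e+02, -1.88381848e-03,  1.88399590e+01]), 'force': array([-0.36628435,  0.04328637,  0.02389691]), 'torque': array([ 0.01069421,  0.00687323, -0.00592954]), 'gripper_width': 91.05058635054473}
scene [1260.45663365  389.25169873  687.5983266 ] [576.5782641    0.         323.49355858] [-0.65899662 -0.43356604 -0.61460878]
top [502.84885105 -42.75520928 927.54606321] [485.09192416   0.         319.89793826] [ 0.10213214  0.01892958 -0.99459072]
```

View pics/scene0.png

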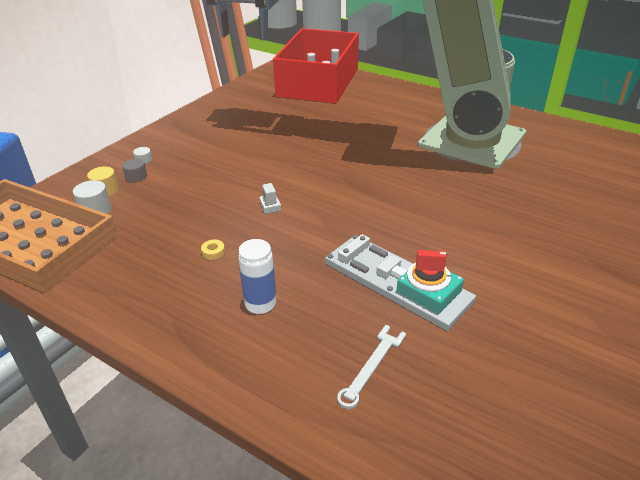

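View pics/top0.png

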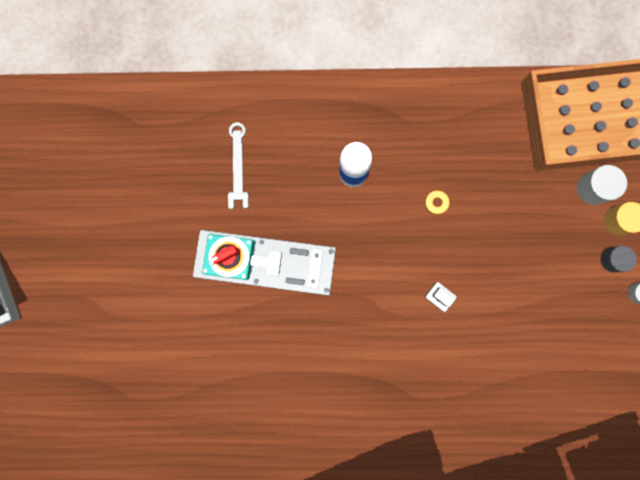

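The scene view shows the lug at (270,198), the fixture from (345,250) to (460,300), the can at (258,275) and the spanner at (372,365). In the top view the lug is at (441,296), the fixture spans (200–335, 230–295) and the knob is at (228,257). Next I'll enlarge crops of both.

```bash
cat > h.py <<'E'
import cv2,numpy as np,pickle
from scipy.optimize import least_squares
def P(f,X):
    return cv2.projectPoints(np.array(X,float).reshape(-1,1,3),np.array(f["rvec"],float),np.array(f["tvec"],float),np.array(f["mtx"],float),None)[0].reshape(-1,2)
def ray(f,uv,z):
    R=cv2.Rodrigues(np.array(f["rvec"],float))[0];t=np.array(f["tvec"],float).ravel()
    c=-R.T@t;d=R.T@np.linalg.inv(f["mtx"])@np.array([uv[0],uv[1],1.]);return c+d*(z-c[2])/d[2]
def tri(obs):
    return least_squares(lambda X:np.concatenate([P(f,X)[0]-uv for f,uv in obs]),[450,0,30.])
def grab(n,tag):
    from workcell import cams
    f=cams.grab_frame(n);pickle.dump(f,open(f"{tag}.pkl","wb"));return f
def crop(f,x,y,w,h,k):
    return cv2.resize(np.ascontiguousarray(f["pixels"][y:y+h,x:x+w,::-1]),None,fx=k,fy=k,interpolation=cv2.INTER_CUBIC)
E
python3 - <<'E'
from h import *
F=pickle.load(open("f0.pkl","rb"))
a=crop(F["top"],190,220,150,80,5); b=crop(F["top"],415,275,50,45,5)
c=crop(F["scene"],320,225,160,105,3);d=crop(F["scene"],250,175,40,45,5)
im=np.zeros((600,800,3),np.uint8)
im=np.zeros((600,800,3),np.uint8)
im[:400*1,:750]=cv2.resize(a,(750,400))
im[400:600,:222]=cv2.resize(b,(222,200));
cv2.imwrite("pics/a.png",im)
im=np.zeros((600,800,3),np.uint8);im[:315,:480]=c;im[:225,500:700]=d;im[320:545,:250]=b
cv2.imwrite("pics/b.png",im)
E
```

```text
(no output)
```

View pics/a.png

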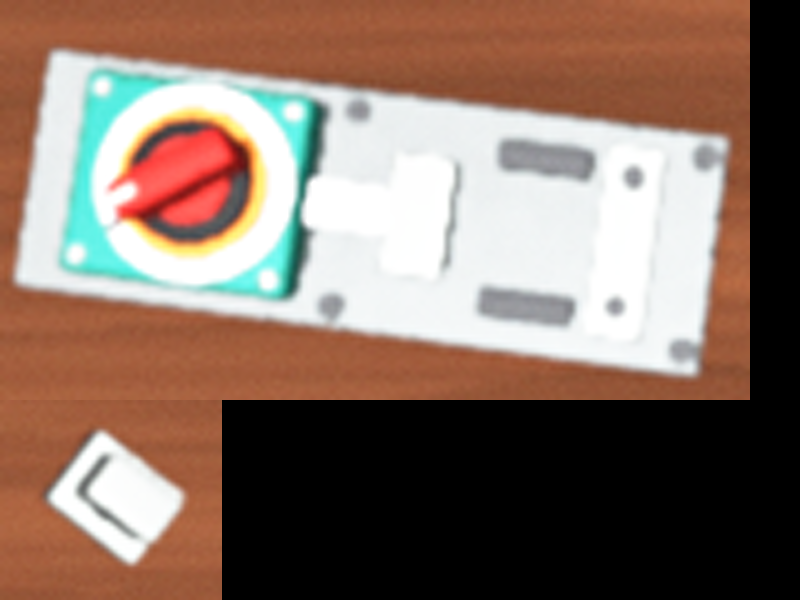

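View pics/b.png

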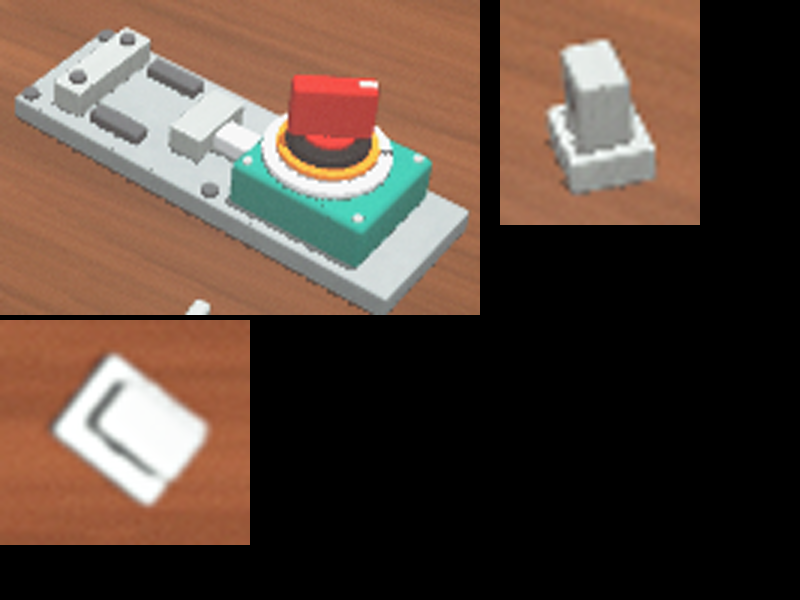

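```bash
cat > m.py <<'E'
from h import *
F=pickle.load(open("f0.pkl","rb"));T,S=F["top"],F["scene"]
t=lambda u,v,ox=190,oy=220,k=5:np.array([ox+(u+.5)/k-.5,oy+(v+.5)/k-.5])
s=lambda u,v:t(u,v,320,225,3)
tc=[t(52,50),t(727,138),t(697,375),t(15,285)]
for a in tc:print("bed",ray(T,a,16).round(1))
# two-view: right-near corner(knob end, far x), stop end far x
for n,a,b in[("knobend+x",tc[0],s(388,300)),("stopend+x",tc[1],s(15,97)),("knobend-x",tc[3],s(468,210))]:
    r=tri([(T,a),(S,b)]);print(n,r.x.round(1),r.cost.round(2))
# fit fixture pose
L=np.array([[-45,130],[-45,-130],[45,-130],[45,130]])
def res(p,pts,f,z,L):
    c,q=np.cos(p[2]),np.sin(p[2]);X=np.c_[L@[[c,q],[-q,c]]+p[:2],np.full(len(L),z)]
    return (P(f,X)-pts).ravel()
# mirrored-safe: fixture +y towards knob (world +y approx), x = y rotated -90
def fit(f,pts,z,L,best=None):
    for a in range(0,360,45):
        p0=[*np.mean([ray(f,u,z)[:2] for u in pts],0),np.radians(a)]
        r=least_squares(res,p0,args=(np.array(pts),f,z,L))
        if best is None or r.cost<best.cost:best=r
    return best
Lf=np.array([[45,130],[45,-130],[-45,-130],[-45,130]])
r=fit(T,tc,16,Lf);print("fix T",r.x[:2],np.degrees(r.x[2])%360,r.cost)
r=fit(S,[s(388,300),s(15,97),s(468,210)],16,Lf[[0,1,3]]);print("fix S",r.x[:2],np.degrees(r.x[2])%360,r.cost)
lt=lambda u,v:t(u,v-320,415,275,5)
lp=[lt(53,428),lt(113,353),lt(150,505)]
for a in lp:print("base",ray(T,a,16).round(1))
ls=lambda u,v:t(u-500,v,250,175,5)
sp=[ls(560,45),ls(607,40),ls(632,82),ls(580,88)]
for a in sp:print("top",ray(S,a,48).round(1))
print("topc",np.mean([ray(S,a,48) for a in sp],0))
E
python3 m.py
```

```text
bed [626.  202.8  16. ]
bed [590.2 -53.9  16. ]
bed [501.3 -41.8  16. ]
bed [536.7 215.1  16. ]
knobend+x [624.9 204.5  17. ] 1.15
stopend+x [589.2 -52.3  17.1] 0.84
knobend-x [536.4 215.6  16.7] 0.11
fix T [563.54871182  80.56829705] 352.11425094927523 0.08887485822182574
fix S [560.91344229  82.23876345] 352.11162766711624 0.8433554461001879
base [ 497.2 -220.8   16. ]
base [ 524.9 -243.8   16. ]
base [ 468.6 -255.8   16. ]
top [ 490.7 -267.8   48. ]
top [ 477.4 -253.7   48. ]
top [ 497.2 -226.1   48. ]
top [ 511.8 -241.3   48. ]
topc [ 494.26011308 -247.20079549   48.        ]
```

```bash
python3 -m inch '[{"x":2.7,"y":-1.25,"z":0.4},{"x":2.7,"y":-1.25,"z":0.4},{"x":2.7,"y":-1.25,"z":0.4},{"x":2.7,"y":-1.25,"z":0.4},{"x":2.7,"y":-1.25,"z":0.4},{"x":2.7,"y":-1.25,"z":0.4},{"x":2.7,"y":-1.25,"z":0.4},{"x":2.7,"y":-1.25,"z":0.4},{"x":2.7,"y":-1.25,"z":0.4},{"x":2.7,"y":-1.25,"z":0.4},{"x":2.7,"y":-1.25,"z":0.4},{"x":2.7,"y":-1.25,"z":0.4}]'
python3 -m inch '[{"x":2.16,"y":-0.98},{"x":2.16,"y":-0.98},{"x":2.16,"y":-0.98},{"yaw":-0.9},{"yaw":-0.9},{"yaw":-0.9},{"yaw":-0.9},{"yaw":-0.9},{"yaw":-0.9},{"yaw":-1},{}]'
python3 - <<'E'
from h import *
f=grab("wrist","w1");cv2.imwrite("pics/w1.png",f["pixels"][:,:,::-1])
from workcell import telemetry;s=telemetry.state();print(s["ee_pos"],s["ee_rot"],s["qpos"])
print(P(f,[[495.5,-248.5,48],[495.5,-248.5,0],s["ee_pos"]+[0,0,-22]]))
E
```

```text
[ 185.56680129 -543.87047273  235.33904609] [-1.79925179e+02 -1.10799085e-03  1.88372730e+01] [-7.23069952e+01  1.83416687e+01  8.96888714e+01 -4.06174240e-04
  7.20442877e+01 -1.14414350e+00]
[[  38.89287149 -373.64488685]
 [  85.55859898 -290.41650235]
 [ 320.81022157  298.54592174]]invalid input
invalid input
```

View pics/w1.png

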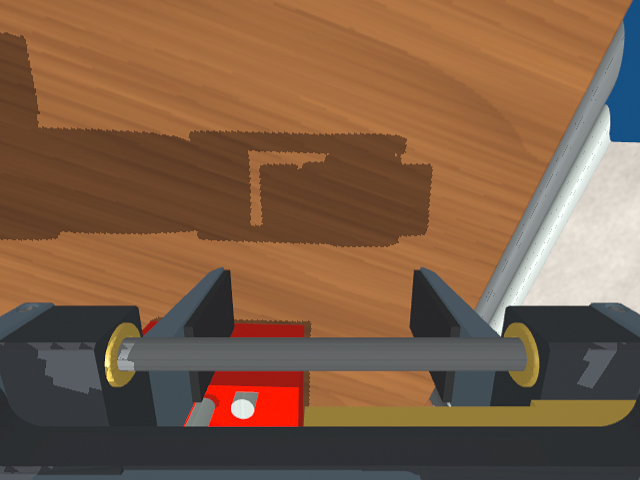

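The move was refused and the arm is still at the start, so the wrist view only shows bench and the red bin. Rows may need all five keys, so I'll retry that way.

```bash
python3 -m inch '[{"x":2.7,"y":-1.25,"z":0.4,"yaw":0,"gripper":1},{"x":2.7,"y":-1.25,"z":0.4,"yaw":0,"gripper":1},{"x":2.7,"y":-1.25,"z":0.4,"yaw":0,"gripper":1},{"x":2.7,"y":-1.25,"z":0.4,"yaw":0,"gripper":1},{"x":2.7,"y":-1.25,"z":0.4,"yaw":0,"gripper":1},{"x":2.7,"y":-1.25,"z":0.4,"yaw":0,"gripper":1},{"x":2.7,"y":-1.25,"z":0.4,"yaw":0,"gripper":1},{"x":2.7,"y":-1.25,"z":0.4,"yaw":0,"gripper":1},{"x":2.7,"y":-1.25,"z":0.4,"yaw":0,"gripper":1},{"x":2.7,"y":-1.25,"z":0.4,"yaw":0,"gripper":1}]'
```

```text
time_s: 0.98
ee_pos: [401.6, -337.5, 195.6]
ee_rot: [-180.0, 0.0, 18.8]
force: [-0.0, -0.6, 0.3]
gripper_width: 90.8
```

```bash
python3 -m inch '[{"x":2.9,"y":-1.8,"z":0,"yaw":0,"gripper":1},{"x":2.9,"y":-1.8,"z":0,"yaw":0,"gripper":1},{"x":2.9,"y":-1.8,"z":0,"yaw":0,"gripper":1},{"x":0,"y":0,"z":0,"yaw":-0.9,"gripper":1},{"x":0,"y":0,"z":0,"yaw":-0.9,"gripper":1},{"x":0,"y":0,"z":0,"yaw":-0.9,"gripper":1},{"x":0,"y":0,"z":0,"yaw":-0.9,"gripper":1},{"x":0,"y":0,"z":0,"yaw":-0.9,"gripper":1},{"x":0,"y":0,"z":0,"yaw":-0.9,"gripper":1},{"x":0,"y":0,"z":0,"yaw":-1,"gripper":1},{"x":0,"y":0,"z":0,"yaw":0,"gripper":1}]'
python3 - <<'E'
from h import *
f=grab("wrist","w1");cv2.imwrite("pics/w2.png",f["pixels"][:,:,::-1])
from workcell import telemetry;s=telemetry.state();print(s["ee_pos"],s["ee_rot"],s["qpos"])
print(P(f,[[495.5,-248.5,48],[495.5,-248.5,0],s["ee_pos"]+[0,0,-22]]))
R=cv2.Rodrigues(np.array(f["rvec"]))[0];print(-R.T@np.array(f["tvec"]).ravel(),R[2])
E
```

```text
time_s: 1.9
ee_pos: [465.6, -259.4, 195.6]
ee_rot: [-180.0, 0.0, 50.9]
force: [0.0, 0.5, 0.1]
gripper_width: 91.1
[ 465.63142579 -259.43276319  195.70968156] [-1.79974561e+02  7.16181331e-03  5.07400056e+01] [-3.03593471e+01  1.62649908e+01  9.87306002e+01 -3.46332474e-03
  6.50306497e+01  8.90211161e+00]
[[341.49082241 200.3727834 ]
 [338.86791032 191.15042699]
 [321.35330529 298.0859867 ]]
[ 517.11855836 -196.34315734  344.11720913] [-0.18272505 -0.2242025  -0.957259  ]
```

View pics/w2.png

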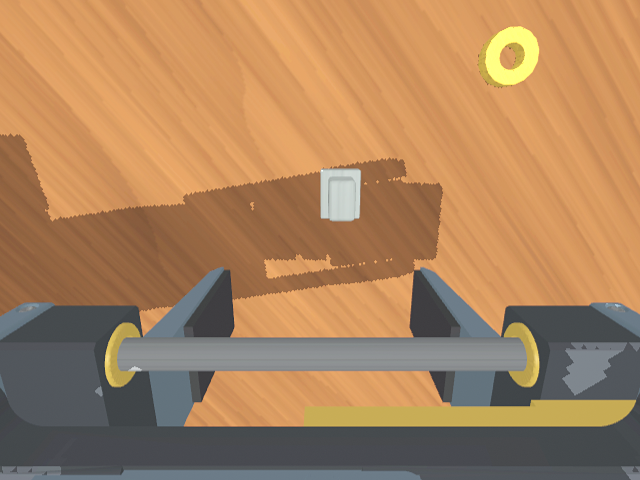

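The lug is square in the wrist view: base u 320–361, block top centred near (342.5,199), and the collar at (511,56). That agrees with the prediction of (341.5,200.4).

```bash
python3 - <<'E'
from h import *
f=pickle.load(open("w1.pkl","rb"));F=pickle.load(open("f0.pkl","rb"));S=F["scene"]
c=ray(f,(342.5,199),48);print(c)
sc=np.array([250+(95-.0)/5-.4,175+63.75/5-.4])
r=tri([(f,(342.5,199)),(S,sc)]);print("tri",r.x,r.cost)
from workcell import telemetry;e=telemetry.state()["ee_pos"]
y=np.radians(50.74);d=c-e
print("tool x,y",d[0]*np.cos(y)+d[1]*np.sin(y),d[0]*np.sin(y)-d[1]*np.cos(y))
for p in[(328.5,177),(356,177),(328.5,220),(356,220)]:print(ray(f,p,48))
E
```

```text
[ 496.83778918 -248.12948682   48.        ]
tri [ 496.72617261 -247.65018995   49.17679989] 0.604243780123356
tool x,y 28.50057559639219 17.009361038752395
[ 499.11083445 -227.06235799   48.        ]
[ 516.22118314 -240.95065884   48.        ]
[ 476.97309868 -254.6389988    48.        ]
[ 494.68039022 -269.00979416   48.        ]
```

```bash
python3 -m inch '[{"x":1.45,"y":0.85,"z":0,"yaw":0,"gripper":1},{"x":1.4,"y":0.85,"z":0,"yaw":0,"gripper":1},{"x":0,"y":0,"z":3,"yaw":0,"gripper":1},{"x":0,"y":0,"z":3,"yaw":0,"gripper":1},{"x":0,"y":0,"z":3,"yaw":0,"gripper":1},{"x":0,"y":0,"z":3,"yaw":0,"gripper":1},{"x":0,"y":0,"z":2.3,"yaw":0,"gripper":1},{"x":0,"y":0,"z":1,"yaw":0,"gripper":1},{"x":0,"y":0,"z":0,"yaw":0,"gripper":1},{"x":0,"y":0,"z":0,"yaw":0,"gripper":1}]'
python3 -m inch '[{"x":0,"y":0,"z":0,"yaw":0,"gripper":-1},{"x":0,"y":0,"z":0,"yaw":0,"gripper":-1},{"x":0,"y":0,"z":0,"yaw":0,"gripper":-1},{"x":0,"y":0,"z":0,"yaw":0,"gripper":-1},{"x":0,"y":0,"z":0,"yaw":0,"gripper":-1},{"x":0,"y":0,"z":0,"yaw":0,"gripper":-1},{"x":0,"y":0,"z":0,"yaw":0,"gripper":-1},{"x":0,"y":0,"z":0,"yaw":0,"gripper":-1},{"x":0,"y":0,"z":0,"yaw":0,"gripper":-1},{"x":0,"y":0,"z":0,"yaw":0,"gripper":-1}]' 35
```

```text
time_s: 2.78
ee_pos: [497.8, -248.2, 43.2]
ee_rot: [180.0, -0.0, 50.8]
force: [-0.4, -0.4, 0.3]
gripper_width: 91.5
time_s: 3.62
ee_pos: [496.9, -248.2, 42.9]
ee_rot: [-180.0, 0.0, 50.8]
force: [-0.1, 0.9, -0.2]
gripper_width: 27.5
```

```bash
python3 -m inch '[{"x":0,"y":0,"z":0,"yaw":0,"gripper":-1},{"x":0,"y":0,"z":0,"yaw":0,"gripper":-1},{"x":0,"y":0,"z":0,"yaw":0,"gripper":-1},{"x":0,"y":0,"z":0,"yaw":0,"gripper":-1},{"x":0,"y":0,"z":-0.5,"yaw":0,"gripper":-1},{"x":0,"y":0,"z":-1.5,"yaw":0,"gripper":-1},{"x":0,"y":0,"z":-2.5,"yaw":0,"gripper":-1},{"x":0,"y":0,"z":-2.5,"yaw":0,"gripper":-1},{"x":0,"y":0,"z":-2.5,"yaw":0,"gripper":-1},{"x":0,"y":0,"z":-2,"yaw":0,"gripper":-1},{"x":0,"y":0,"z":-0.5,"yaw":0,"gripper":-1},{"x":0,"y":0,"z":0,"yaw":0,"gripper":-1}]' 35
```

```text
time_s: 4.62
ee_pos: [497.6, -248.6, 164.2]
ee_rot: [179.8, -0.0, 50.8]
force: [0.2, -0.1, -3.3]
gripper_width: 22.2
```

```bash
python3 -m inch '[{"x":1.2,"y":-0.6,"z":0,"yaw":0,"gripper":-1},{"x":2.5,"y":-1.25,"z":0,"yaw":0,"gripper":-1},{"x":2.8,"y":-1.4,"z":0,"yaw":0,"gripper":-1},{"x":2.8,"y":-1.4,"z":0,"yaw":0,"gripper":-1},{"x":2.8,"y":-1.4,"z":0,"yaw":0,"gripper":-1},{"x":2.8,"y":-1.4,"z":0,"yaw":0,"gripper":-1},{"x":2.7,"y":-1.35,"z":0,"yaw":0,"gripper":-1},{"x":1.8,"y":-0.9,"z":0,"yaw":0,"gripper":-1},{"x":0.7,"y":-0.35,"z":0,"yaw":0,"gripper":-1}]'
python3 -m inch '[{"x":0,"y":0,"z":0,"yaw":-0.6,"gripper":-1},{"x":0,"y":0,"z":0,"yaw":-0.9,"gripper":-1},{"x":0,"y":0,"z":0,"yaw":-0.9,"gripper":-1},{"x":0,"y":0,"z":0,"yaw":-0.9,"gripper":-1},{"x":0,"y":0,"z":0,"yaw":-0.9,"gripper":-1},{"x":0,"y":0,"z":0,"yaw":-0.9,"gripper":-1},{"x":0,"y":0,"z":0,"yaw":-0.76,"gripper":-1},{"x":0,"y":0,"z":0,"yaw":-0.4,"gripper":-1},{"x":0,"y":0,"z":0,"yaw":0,"gripper":-1},{"x":0,"y":0,"z":0,"yaw":0,"gripper":-1}]'
python3 - <<'E'
from h import *
f=grab("wrist","w3");cv2.imwrite("pics/w3.png",f["pixels"][:,:,::-1])
from workcell import telemetry;s=telemetry.state();print(s["ee_pos"],s["ee_rot"],s["qpos"])
print(P(f,[[554.9,26.9,16],[571.9,148.7,99],s["ee_pos"]+[0,0,-22]]))
E
```

```text
time_s: 5.37
ee_pos: [545.0, -25.2, 160.7]
ee_rot: [-179.8, 0.1, 51.0]
force: [0.3, -0.5, -4.9]
gripper_width: 21.6
time_s: 6.2
ee_pos: [545.1, -28.9, 161.7]
ee_rot: [-179.8, 0.0, 82.1]
force: [0.3, -0.9, -4.1]
gripper_width: 22.0
[545.26598452 -28.88452764 161.91670401] [-1.79880778e+02  1.58257484e-02  8.20760370e+01] [-4.23444609e+00  1.91212602e+01  9.98242774e+01 -9.26957548e-03
  6.11744562e+01  3.69401119e+00]
[[324.87381345 163.97346099]
 [326.62691758 -85.32286455]
 [322.31020353 298.17709205]]
```

View pics/w3.png

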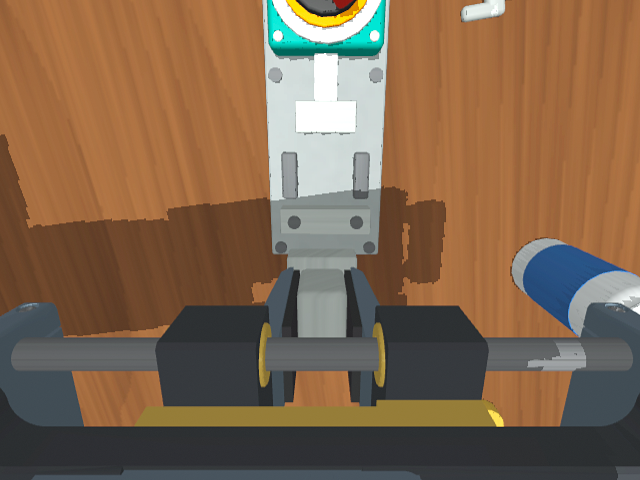

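Rail tops show inner edges at u≈298 and 354, v 152–197. The stop's far edge is at v≈208, the jaw's near edge at v≈132, and the bed's sides are upright in the picture. The lug is held straight.

```bash
python3 - <<'E'
from h import *
f=pickle.load(open("w3.pkl","rb"))
o=np.array([554.9,26.9]);a=np.radians(-7.9);ex=np.array([np.cos(a),np.sin(a)]);ey=np.array([-ex[1],ex[0]])
def n(uv,z):
    w=ray(f,uv,z);d=w[:2]-o;return w.round(1),(d@ex).round(1),(d@ey).round(1)
for nm,uv,z in[("railL far",(297.5,153),24),("railL near",(298,198),24),("railR far",(354,153),24),("railR near",(354,198),24),("stop",(325,208),34),("jaw top edge?",(325,132),34),("jaw low",(325,132),16),("bedL",(265.5,68),16),("bedL2",(272.5,253),16),("bedR",(386,68),16),("bedR2",(378,253),16)]:print(nm,n(uv,z))
E
```

```text
railL far (array([535.4,  38.6,  24. ]), np.float64(-20.9), np.float64(8.9))
railL near (array([530.4,   4.4,  24. ]), np.float64(-21.1), np.float64(-25.6))
railR far (array([578. ,  32.6,  24. ]), np.float64(22.1), np.float64(8.9))
railR near (array([574.1,  -1.6,  24. ]), np.float64(22.9), np.float64(-25.6))
stop (array([550.6,  -4.4,  34. ]), np.float64(0.1), np.float64(-31.6))
jaw top edge? (array([558.2,  50.9,  34. ]), np.float64(-0.1), np.float64(24.2))
jaw low (array([558.3,  50.8,  16. ]), np.float64(0.0), np.float64(24.1))
bedL (array([521.1, 101.4,  16. ]), np.float64(-43.7), np.float64(69.1))
bedL2 (array([501. , -40.3,  16. ]), np.float64(-44.2), np.float64(-74.0))
bedR (array([608.6,  89.2,  16. ]), np.float64(44.7), np.float64(69.0))
bedR2 (array([589.4, -52.5,  16. ]), np.float64(45.1), np.float64(-73.9))
```

```bash
python3 -m inch '[{"x":0.8,"y":0.07,"z":0,"yaw":0,"gripper":-1},{"x":1.8,"y":0.1,"z":0,"yaw":0,"gripper":-1},{"x":1.8,"y":0.1,"z":0,"yaw":0,"gripper":-1},{"x":0.87,"y":0,"z":0,"yaw":0,"gripper":-1},{"x":0,"y":0,"z":1,"yaw":0,"gripper":-1},{"x":0,"y":0,"z":2,"yaw":0,"gripper":-1},{"x":0,"y":0,"z":2,"yaw":0,"gripper":-1},{"x":0,"y":0,"z":1.5,"yaw":0,"gripper":-1},{"x":0,"y":0,"z":0.5,"yaw":0,"gripper":-1},{"x":0,"y":0,"z":0,"yaw":0,"gripper":-1},{"x":0,"y":0,"z":0,"yaw":0,"gripper":-1}]'
python3 - <<'E'
from h import *
f=grab("wrist","w4");g=grab("scene","s4")
im=np.zeros((600,800,3),np.uint8)
im[:300,:]=crop(f,120,180,400,150,2);im[300:,:]=crop(g,300,180,200,75,4)
cv2.imwrite("pics/w4.png",im)
from workcell import telemetry;s=telemetry.state();print(s["ee_pos"],s["ee_rot"],s["force"])
E
```

```text
time_s: 7.17
ee_pos: [556.0, 22.6, 93.0]
ee_rot: [180.0, 0.0, 82.1]
force: [-0.7, -0.1, -2.5]
gripper_width: 21.7
[556.63779786  22.79497608  93.9359475 ] [ 1.79872104e+02 -9.07897960e-03  8.21273131e+01] [-0.90210481 -0.86857977 -3.68973681]
```

View pics/w4.png

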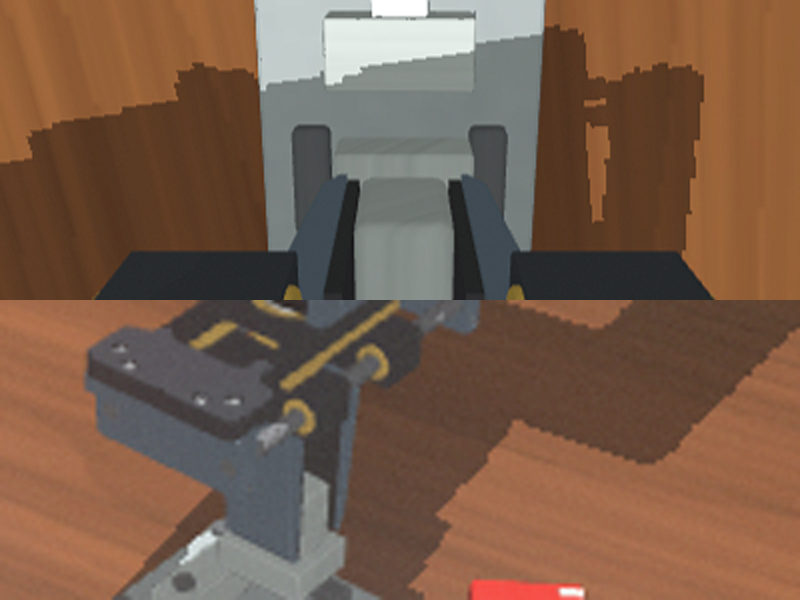

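The lug base spans crop x 333–474 and the rails' inner edges are at 331 and 470, so it sits about 1 mm to the right. The jaw is clear ahead. I'll correct that and go down.

```bash
python3 -m inch '[{"x":0,"y":-0.1,"z":0.8,"yaw":0,"gripper":-1},{"x":0,"y":0,"z":1.2,"yaw":0,"gripper":-1},{"x":0,"y":0,"z":0.8,"yaw":0,"gripper":-1},{"x":0,"y":0,"z":0.2,"yaw":0,"gripper":-1},{"x":0,"y":0,"z":0,"yaw":0,"gripper":-1},{"x":0,"y":0,"z":0,"yaw":0,"gripper":-1},{"x":0,"y":0,"z":0,"yaw":0,"gripper":-1}]'
python3 -m inch '[{"x":0,"y":0,"z":0.2,"yaw":0,"gripper":-1},{"x":0,"y":0,"z":0,"yaw":0,"gripper":-1},{"x":0,"y":0,"z":0,"yaw":0,"gripper":-1}]'
```

```text
time_s: 7.85
ee_pos: [555.3, 23.1, 63.5]
ee_rot: [179.9, -0.0, 82.1]
force: [0.2, 0.3, -4.4]
gripper_width: 22.0
time_s: 8.1
ee_pos: [554.8, 23.1, 61.0]
ee_rot: [180.0, 0.0, 82.1]
force: [0.4, 1.1, -3.2]
gripper_width: 22.0
```

```bash
python3 -m inch '[{"x":0,"y":0,"z":0.15,"yaw":0,"gripper":-1},{"x":0,"y":0,"z":0,"yaw":0,"gripper":-1},{"x":0,"y":0,"z":0,"yaw":0,"gripper":-1}]'
python3 -m inch '[{"x":0,"y":0,"z":0.1,"yaw":0,"gripper":-1},{"x":0,"y":0,"z":0,"yaw":0,"gripper":-1},{"x":0,"y":0,"z":0,"yaw":0,"gripper":-1}]'
```

```text
time_s: 8.35
ee_pos: [554.8, 23.1, 59.4]
ee_rot: [-180.0, 0.0, 82.1]
force: [0.0, 0.7, -3.6]
gripper_width: 21.8
time_s: 8.6
ee_pos: [555.0, 23.1, 58.9]
ee_rot: [180.0, 0.0, 82.1]
force: [-0.2, -0.6, 1.6]
gripper_width: 21.9
```

```bash
python3 -m inch '[{"x":0,"y":0,"z":0,"yaw":0,"gripper":0.2},{"x":0,"y":0,"z":0,"yaw":0,"gripper":0.2},{"x":0,"y":0,"z":0,"yaw":0,"gripper":0.2},{"x":0,"y":0,"z":0,"yaw":0,"gripper":0.2},{"x":0,"y":0,"z":0,"yaw":0,"gripper":0.2},{"x":0,"y":0,"z":0,"yaw":0,"gripper":0.2},{"x":0,"y":0,"z":-1,"yaw":0,"gripper":0.2},{"x":0,"y":0,"z":-2.5,"yaw":0,"gripper":0.2},{"x":0,"y":0,"z":-3,"yaw":0,"gripper":0.2},{"x":0,"y":0,"z":-3,"yaw":0,"gripper":0.2},{"x":0,"y":0,"z":-2,"yaw":0,"gripper":0.2},{"x":0,"y":0,"z":0,"yaw":0,"gripper":0.2}]'
python3 - <<'E'
from h import *
f=grab("wrist","w5");T=grab("top","t5")
im=np.zeros((600,800,3),np.uint8)
im[:,:480]=cv2.resize(crop(f,160,0,320,400,1),(480,600));im[:300,480:]=cv2.resize(crop(T,200,225,64,60,1),(320,300),interpolation=cv2.INTER_CUBIC)
cv2.imwrite("pics/w5.png",im)
from workcell import telemetry;s=telemetry.state();print(s["ee_pos"],s["ee_rot"],s["torque"])
E
```

```text
time_s: 9.6
ee_pos: [557.7, 23.2, 179.1]
ee_rot: [179.4, -0.1, 82.1]
force: [0.5, -0.7, -0.1]
gripper_width: 54.7
[555.09686722  23.1133641  174.59514499] [ 1.79871896e+02 -1.56402833e-02  8.21372348e+01] [-0.00178065 -0.05590584 -0.02858974]
```

View pics/w5.png

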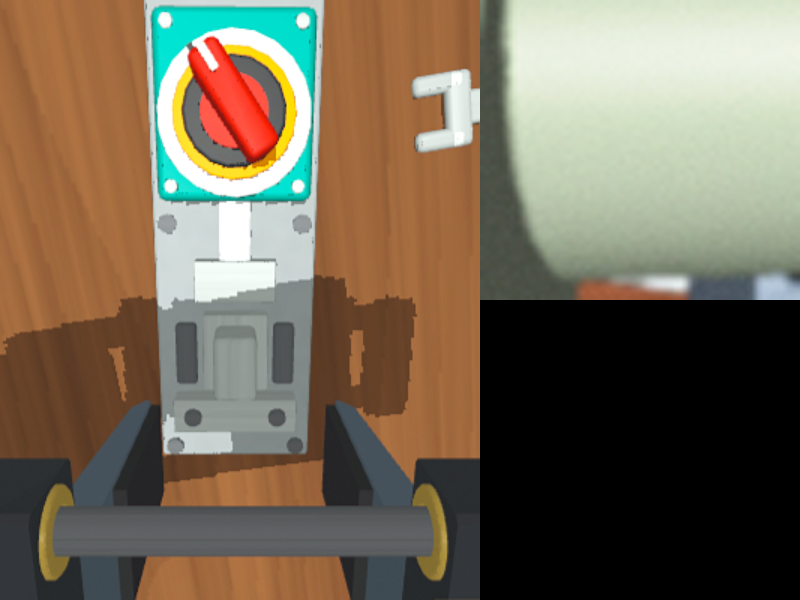

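The lug sits upright between the rails, clear of both jaws. The knob bar's top runs from (205,47) to (262,146) in the crop, the ring is centred at about (234.5,111.5), and the spanner and can are clear.

```bash
python3 - <<'E'
from h import *
f=pickle.load(open("w5.pkl","rb"));F=pickle.load(open("f0.pkl","rb"))
q=lambda u,v:(160+u/1.5,v/1.5)
a,b=ray(f,q(203,46),99),ray(f,q(263,147),99);print(a,b,np.linalg.norm(a-b),(a+b)/2,np.degrees(np.arctan2(*(a-b)[1::-1])))
print("ring",ray(f,q(234.5,111.5),57.5),"disc",ray(f,q(235,112),50))
# two-view of ring centre: top crop a.png ring ~ (190,182)
T=F["top"];p=(190+190/5,220+184/5)
print("top ring",ray(T,p,57.5));r=tri([(f,q(234.5,111.5)),(T,p)]);print(r.x,r.cost)
# bar white-mark end in scene (crop c): top face ends (293,77),(378,83)
S=F["scene"];s=lambda u,v:(320+u/3,225+v/3)
A=ray(S,s(293,78),99);B=ray(S,s(378,83),99);print("scene bar",A,B,(A+B)/2)
E
```

```text
[562.38678489 158.81943349  99.        ] [580.00291587 121.15405431  99.        ] 41.58135230914645 [571.19485038 139.9867439   99.        ] 115.06553334705123
ring [571.46734607 140.8954691   57.5       ] disc [571.78656066 141.68234167  50.        ]
top ring [570.40037012 139.87548315  57.5       ]
[571.69624485 143.01738584  42.12019059] 0.0030716057592038975
scene bar [578.18619743 121.36418888  99.        ] [557.9145391  161.51187946  99.        ] [568.05036827 141.43803417  99.        ]
```

```bash
python3 -m inch '[{"x":1.35,"y":0,"z":0,"yaw":0,"gripper":0.2},{"x":3,"y":0,"z":0,"yaw":0,"gripper":0.2},{"x":3.2,"y":0,"z":0,"yaw":0,"gripper":0.2},{"x":3,"y":0,"z":0,"yaw":0,"gripper":0.2},{"x":1.3,"y":0,"z":0,"yaw":0,"gripper":0.2},{"x":0,"y":0,"z":0,"yaw":-1,"gripper":0.2},{"x":0,"y":0,"z":0,"yaw":-1,"gripper":0.2},{"x":0,"y":0,"z":0,"yaw":-1,"gripper":0.2},{"x":0,"y":0,"z":0,"yaw":-1,"gripper":0.2},{"x":0,"y":0,"z":0,"yaw":-1,"gripper":0.2},{"x":0,"y":0,"z":0,"yaw":-1,"gripper":0.2},{"x":0,"y":0,"z":0,"yaw":-0.64,"gripper":0.2}]'
python3 -m inch '[{"x":0,"y":0,"z":0,"yaw":0,"gripper":0.2},{"x":0,"y":0,"z":1.5,"yaw":0,"gripper":0.2},{"x":0,"y":0,"z":2.5,"yaw":0,"gripper":0.2},{"x":0,"y":0,"z":2.5,"yaw":0,"gripper":0.2},{"x":0,"y":0,"z":1.4,"yaw":0,"gripper":0.2},{"x":0,"y":0,"z":0.4,"yaw":0,"gripper":0.2},{"x":0,"y":0,"z":0,"yaw":0,"gripper":0.2},{"x":0,"y":0,"z":0,"yaw":0,"gripper":0.2}]'
python3 -c "
from workcell import telemetry as t;s=t.state();print(s['ee_pos'],s['ee_rot'],s['force'],s['torque'],s['qpos'][5])"
```

```text
time_s: 10.7
ee_pos: [570.2, 140.6, 171.9]
ee_rot: [-179.8, -0.0, 115.6]
force: [1.2, -0.0, -0.4]
gripper_width: 55.1
time_s: 11.37
ee_pos: [571.4, 140.7, 90.7]
ee_rot: [180.0, 0.0, 115.3]
force: [0.5, -0.3, 0.4]
gripper_width: 54.8
[571.38071626 140.6636081   90.68416733] [1.79983533e+02 1.10860353e-02 1.15307216e+02] [ 0.54155193 -0.34590708  0.39574562] [ 0.00573264 -0.19941513 -0.02069526] -12.587771420103316
```

```bash
cat > st.py <<'E'
from workcell import telemetry as t
s=t.state();print("F",s['force'].round(1),"Tz %.3f"%s['torque'][2],"yaw %.2f"%s['ee_rot'][2],"j6 %.1f"%s['qpos'][5])
E
python3 -m inch '[{"x":0,"y":0,"z":0,"yaw":0,"gripper":-1},{"x":0,"y":0,"z":0,"yaw":0,"gripper":-1},{"x":0,"y":0,"z":0,"yaw":0,"gripper":-1},{"x":0,"y":0,"z":0,"yaw":0,"gripper":-1},{"x":0,"y":0,"z":0,"yaw":0,"gripper":-1},{"x":0,"y":0,"z":0,"yaw":0,"gripper":-1},{"x":0,"y":0,"z":0,"yaw":0,"gripper":-1},{"x":0,"y":0,"z":0,"yaw":0,"gripper":-1},{"x":0,"y":0,"z":0,"yaw":0,"gripper":-1},{"x":0,"y":0,"z":0,"yaw":0,"gripper":-1}]' 30; python3 st.py
python3 -m inch '[{"x":0,"y":0,"z":0,"yaw":0.5,"gripper":-1},{"x":0,"y":0,"z":0,"yaw":0.5,"gripper":-1},{"x":0,"y":0,"z":0,"yaw":0.5,"gripper":-1},{"x":0,"y":0,"z":0,"yaw":0.5,"gripper":-1},{"x":0,"y":0,"z":0,"yaw":0,"gripper":-1},{"x":0,"y":0,"z":0,"yaw":0,"gripper":-1}]'; python3 st.py
```

```text
time_s: 12.2
ee_pos: [571.4, 140.5, 90.6]
ee_rot: [180.0, 0.0, 115.3]
force: [0.6, 0.5, 0.3]
gripper_width: 14.0
F [0.6 0.5 0.3] Tz 0.015 yaw 115.34 j6 -12.6
time_s: 12.7
ee_pos: [571.3, 140.5, 90.6]
ee_rot: [180.0, 0.0, 105.4]
force: [0.9, -0.5, 1.1]
gripper_width: 14.2
F [ 0.9 -0.5  1.1] Tz 0.156 yaw 105.42 j6 -2.7
```

```bash
python3 -m inch '[{"x":0,"y":0,"z":0,"yaw":0.8,"gripper":-1},{"x":0,"y":0,"z":0,"yaw":0.8,"gripper":-1},{"x":0,"y":0,"z":0,"yaw":0.8,"gripper":-1},{"x":0,"y":0,"z":0,"yaw":0.8,"gripper":-1},{"x":0,"y":0,"z":0,"yaw":0.8,"gripper":-1},{"x":0,"y":0,"z":0,"yaw":0,"gripper":-1}]'; python3 st.py
python3 -m inch '[{"x":0,"y":0,"z":0,"yaw":0.8,"gripper":-1},{"x":0,"y":0,"z":0,"yaw":0.8,"gripper":-1},{"x":0,"y":0,"z":0,"yaw":0.8,"gripper":-1},{"x":0,"y":0,"z":0,"yaw":0.8,"gripper":-1},{"x":0,"y":0,"z":0,"yaw":0,"gripper":-1}]'; python3 st.py
```

```text
time_s: 13.2
ee_pos: [571.2, 140.5, 90.6]
ee_rot: [180.0, 0.0, 85.3]
force: [1.3, -1.3, 2.3]
gripper_width: 13.9
F [ 1.3 -1.3  2.3] Tz 0.157 yaw 85.34 j6 17.4
time_s: 13.62
ee_pos: [571.0, 140.5, 90.6]
ee_rot: [180.0, 0.0, 69.4]
force: [0.2, -1.0, 2.8]
gripper_width: 13.7
F [ 0.2 -1.   2.8] Tz 0.209 yaw 69.42 j6 33.3
```

```bash
for i in 1; do python3 -m inch '[{"x":0,"y":0,"z":0,"yaw":0.6,"gripper":-1},{"x":0,"y":0,"z":0,"yaw":0,"gripper":-1}]' >/dev/null; python3 st.py; python3 -m inch '[{"x":0,"y":0,"z":0,"yaw":0.6,"gripper":-1},{"x":0,"y":0,"z":0,"yaw":0,"gripper":-1}]'>/dev/null; python3 st.py;  python3 -m inch '[{"x":0,"y":0,"z":0,"yaw":0.6,"gripper":-1},{"x":0,"y":0,"z":0,"yaw":0,"gripper":-1}]'>/dev/null; python3 st.py; python3 -m inch '[{"x":0,"y":0,"z":0,"yaw":0.6,"gripper":-1},{"x":0,"y":0,"z":0,"yaw":0,"gripper":-1}]'>/dev/null; python3 st.py; done
```

```text
F [ 0.2 -0.9  2.5] Tz 0.206 yaw 66.47 j6 36.2
F [ 0.8 -0.6  2.2] Tz 0.151 yaw 63.48 j6 39.2
F [-0.6  1.1  3.8] Tz 0.188 yaw 60.48 j6 42.2
F [-1.3 -0.6  4.1] Tz 0.192 yaw 57.48 j6 45.2
```

```bash
python3 -m inch '[{"x":0,"y":0,"z":0,"yaw":0.6,"gripper":-1},{"x":0,"y":0,"z":0,"yaw":0,"gripper":-1}]' >/dev/null; python3 st.py; python3 -m inch '[{"x":0,"y":0,"z":0,"yaw":0.6,"gripper":-1},{"x":0,"y":0,"z":0,"yaw":0,"gripper":-1}]'>/dev/null; python3 st.py;  python3 -m inch '[{"x":0,"y":0,"z":0,"yaw":0.6,"gripper":-1},{"x":0,"y":0,"z":0,"yaw":0,"gripper":-1}]'>/dev/null; python3 st.py; python3 -m inch '[{"x":0,"y":0,"z":0,"yaw":0.6,"gripper":-1},{"x":0,"y":0,"z":0,"yaw":0,"gripper":-1}]'>/dev/null; python3 st.py
```

```text
F [-0.7  0.5  4.9] Tz 0.177 yaw 54.49 j6 48.2
F [-1.   0.3  5.5] Tz 0.224 yaw 51.49 j6 51.2
F [-1.  -0.5  4.4] Tz 0.194 yaw 48.48 j6 54.2
F [-1.2  0.7  5.1] Tz 0.245 yaw 45.48 j6 57.2
```

```bash
python3 -m inch '[{"x":0,"y":0,"z":0,"yaw":0.6,"gripper":-1},{"x":0,"y":0,"z":0,"yaw":0,"gripper":-1}]' >/dev/null; python3 st.py; python3 -m inch '[{"x":0,"y":0,"z":0,"yaw":0.6,"gripper":-1},{"x":0,"y":0,"z":0,"yaw":0,"gripper":-1}]'>/dev/null; python3 st.py
```

```text
F [-2.2  0.8  5.5] Tz 0.220 yaw 42.47 j6 60.2
F [-1.7  1.1  5. ] Tz 0.172 yaw 39.48 j6 63.2
```

```bash
python3 -m inch '[{"x":0,"y":0,"z":0,"yaw":0.6,"gripper":-1},{"x":0,"y":0,"z":0,"yaw":0,"gripper":-1}]' >/dev/null; python3 st.py; python3 -m inch '[{"x":0,"y":0,"z":0,"yaw":0.6,"gripper":-1},{"x":0,"y":0,"z":0,"yaw":0,"gripper":-1}]'>/dev/null; python3 st.py
```

```text
F [-1.8  0.7  5.2] Tz 0.193 yaw 36.48 j6 66.2
F [-0.6 -0.2  4.6] Tz 0.166 yaw 33.47 j6 69.2
```

```bash
python3 -m inch '[{"x":0,"y":0,"z":0,"yaw":0.6,"gripper":-1},{"x":0,"y":0,"z":0,"yaw":0,"gripper":-1}]' >/dev/null; python3 st.py; python3 -m inch '[{"x":0,"y":0,"z":0,"yaw":0.6,"gripper":-1},{"x":0,"y":0,"z":0,"yaw":0,"gripper":-1}]'>/dev/null; python3 st.py
```

```text
F [-0.9  1.   5.3] Tz 0.182 yaw 30.47 j6 72.2
F [-2.   1.   5.3] Tz 0.222 yaw 27.48 j6 75.2
```

```bash
python3 -m inch '[{"x":0,"y":0,"z":0,"yaw":0.6,"gripper":-1},{"x":0,"y":0,"z":0,"yaw":0,"gripper":-1}]' >/dev/null; python3 st.py; python3 -m inch '[{"x":0,"y":0,"z":0,"yaw":0.6,"gripper":-1},{"x":0,"y":0,"z":0,"yaw":0,"gripper":-1}]'>/dev/null; python3 st.py
```

```text
F [-2.   1.4  5.5] Tz 0.200 yaw 24.47 j6 78.2
F [-1.3  0.4  4.9] Tz 0.230 yaw 21.47 j6 81.2
```

```bash
python3 -m inch '[{"x":0,"y":0,"z":0,"yaw":0.6,"gripper":-1},{"x":0,"y":0,"z":0,"yaw":0,"gripper":-1}]' >/dev/null; python3 st.py; python3 -m inch '[{"x":0,"y":0,"z":0,"yaw":0.6,"gripper":-1},{"x":0,"y":0,"z":0,"yaw":0,"gripper":-1}]'>/dev/null; python3 st.py
```

```text
F [-1.3  1.1  5. ] Tz 0.202 yaw 18.48 j6 84.2
F [-2.2  0.2  5.2] Tz 0.318 yaw 15.48 j6 87.2
```

```bash
python3 -m inch '[{"x":0,"y":0,"z":0,"yaw":0.6,"gripper":-1},{"x":0,"y":0,"z":0,"yaw":0,"gripper":-1}]' >/dev/null; python3 st.py; python3 -m inch '[{"x":0,"y":0,"z":0,"yaw":0.6,"gripper":-1},{"x":0,"y":0,"z":0,"yaw":0,"gripper":-1}]'>/dev/null; python3 st.py
```

```text
F [-0.9  1.3  5.7] Tz 0.331 yaw 12.50 j6 90.2
F [-1.8  0.8  5. ] Tz 0.390 yaw 9.50 j6 93.2
```

```bash
python3 -m inch '[{"x":0,"y":0,"z":0,"yaw":0.6,"gripper":-1},{"x":0,"y":0,"z":0,"yaw":0,"gripper":-1}]' >/dev/null; python3 st.py
```

```text
F [-2.8  0.9  4.8] Tz 0.385 yaw 6.51 j6 96.2
```

```bash
python3 -m inch '[{"x":0,"y":0,"z":0,"yaw":0.4,"gripper":-1},{"x":0,"y":0,"z":0,"yaw":0,"gripper":-1}]' >/dev/null; python3 st.py
```

```text
F [-1.1  2.2  5.2] Tz 0.183 yaw 4.50 j6 98.2
```

```bash
python3 -m inch '[{"x":0,"y":0,"z":0,"yaw":0.4,"gripper":-1},{"x":0,"y":0,"z":0,"yaw":0,"gripper":-1}]' >/dev/null; python3 st.py
```

```text
F [-1.1  1.2  4.3] Tz 0.230 yaw 2.50 j6 100.2
```

The torque fell from 0.385 to 0.183 and stayed low, so that was one click. I'll stop turning, open and lift.

```bash
python3 -m inch '[{"x":0,"y":0,"z":0,"yaw":0,"gripper":0.2},{"x":0,"y":0,"z":0,"yaw":0,"gripper":0.2},{"x":0,"y":0,"z":0,"yaw":0,"gripper":0.2},{"x":0,"y":0,"z":0,"yaw":0,"gripper":0.2},{"x":0,"y":0,"z":0,"yaw":0,"gripper":0.2},{"x":0,"y":0,"z":0,"yaw":0,"gripper":0.2},{"x":0,"y":0,"z":-1,"yaw":0,"gripper":0.2},{"x":0,"y":0,"z":-2.5,"yaw":0,"gripper":0.2},{"x":0,"y":0,"z":-3,"yaw":0,"gripper":0.2},{"x":0,"y":0,"z":-3,"yaw":0,"gripper":0.2},{"x":0,"y":0,"z":-2,"yaw":0,"gripper":0.2},{"x":0,"y":0,"z":0,"yaw":0,"gripper":0.2}]'
python3 -m inch '[{"x":-1,"y":0.5,"z":-0.5,"yaw":-1,"gripper":0.2},{"x":-2,"y":1,"z":-1,"yaw":-1,"gripper":0.2},{"x":-2.5,"y":1,"z":-1,"yaw":-1,"gripper":0.2},{"x":-2.5,"y":1,"z":0,"yaw":-1,"gripper":0.2},{"x":-2.5,"y":1,"z":0,"yaw":-1,"gripper":0.2},{"x":-2.5,"y":1.5,"z":0,"yaw":-1,"gripper":0.2},{"x":-2,"y":1,"z":0,"yaw":-1,"gripper":0.2},{"x":0,"y":0,"z":0,"yaw":0,"gripper":0.2},{"x":0,"y":0,"z":0,"yaw":0,"gripper":0.2}]'
python3 - <<'E'
from h import *
S=grab("scene","s6");T=grab("top","t6")
im=np.zeros((600,800,3),np.uint8)
im[:400,:640]=crop(S,320,220,160,100,4);im[400:,:267]=cv2.resize(crop(T,0,0,640,480,1),(267,200))
im[400:,300:700]=crop(T,200,220,160,80,2.5)
cv2.imwrite("pics/w6.png",im)
E
```

```text
time_s: 18.45
ee_pos: [573.7, 141.1, 211.5]
ee_rot: [-179.9, -0.6, 2.3]
force: [0.4, 0.2, 0.2]
gripper_width: 55.1
time_s: 19.2
ee_pos: [452.9, 27.3, 230.6]
ee_rot: [180.0, -0.0, 37.2]
force: [0.3, 0.3, 0.4]
gripper_width: 54.7
```

View pics/w6.png

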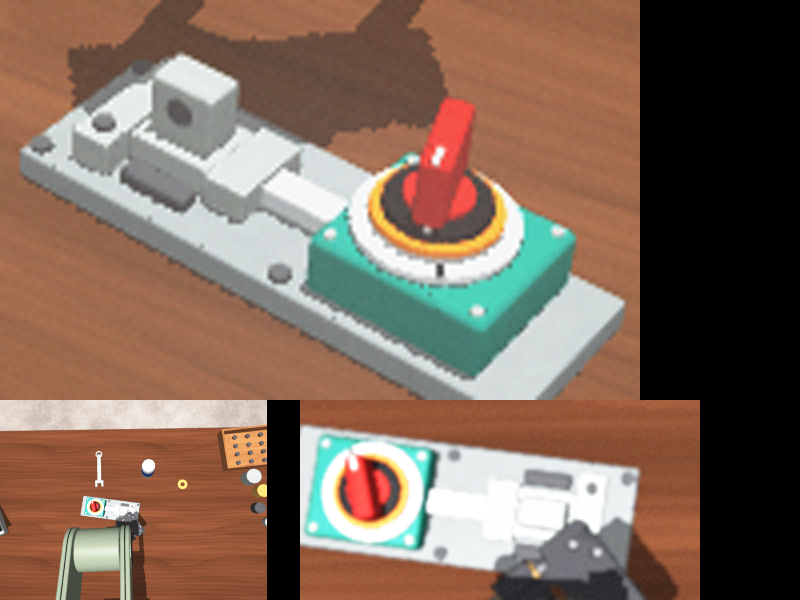

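The lug is upright and clamped: stop, lug and jaw touch, and the can, spanner and collar are where they were. The black disc line is at (440,270) and the hub's white mark at about (429,230). I'll measure how far the two lines and the ring have moved.

```bash
python3 - <<'E'
from h import *
f=grab("wrist","w7")
p=P(f,[[571,140.5,57.5],[556,20,40]]);print(p)
S0=pickle.load(open("f0.pkl","rb"))["scene"];S=pickle.load(open("s6.pkl","rb"))
im=np.zeros((600,800,3),np.uint8)
im[:300,:400]=crop(S0,405,245,50,50,8)[:300,:400];im[:300,400:]=crop(S,405,245,50,50,8)[:300,:400]
x,y=[int(np.clip(v,0,m)) for v,m in zip(p[0]-[50,50],(540,380))]
im[300:,:400]=cv2.resize(crop(f,x,y,100,100,4),(400,400))[50:350]
x,y=[int(np.clip(v,0,m)) for v,m in zip(p[1]-[65,50],(510,380))]
im[300:,400:]=cv2.resize(crop(f,x,y,130,98,3),(400,300))
cv2.imwrite("pics/w7.png",im)
c=np.array([571,140.5])
for n,uv,z in[("black",(320+440/4,220+270/4),50),("white",(320+429/4,220+230/4),62)]:
    d=ray(S,uv,z)[:2]-c;print(n,d,np.linalg.norm(d),np.degrees(np.arctan2(d[1],d[0])))
E
```

```text
[[297.50198746  24.1449035 ]
 [398.05968719 137.41217734]]
black [24.38559682 15.81501163] 29.06496043238088 32.96498352125897
white [17.54924073  6.50193499] 18.714994226401604 20.32949933956806
```

View pics/w7.png

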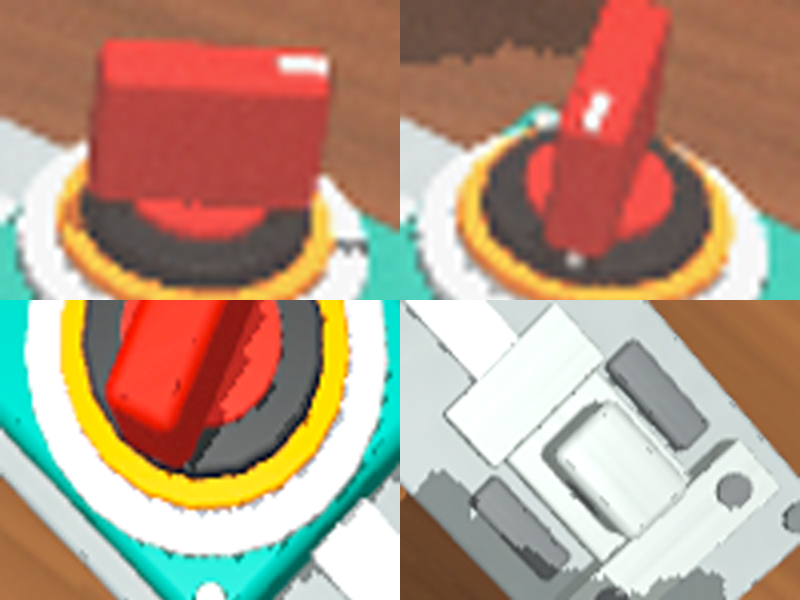

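The hub's white line and the disc's black line have parted by roughly 13°, but that is only a rough reading. I'll take a close wrist view of the knob to confirm.

```bash
python3 -m inch '[{"x":1,"y":-0.2,"z":0.5,"yaw":0,"gripper":0.2},{"x":2,"y":-0.35,"z":1.5,"yaw":0,"gripper":0.2},{"x":2.5,"y":-0.4,"z":1.5,"yaw":0,"gripper":0.2},{"x":2.5,"y":-0.4,"z":1.5,"yaw":0,"gripper":0.2},{"x":2,"y":-0.35,"z":1.5,"yaw":0,"gripper":0.2},{"x":1.15,"y":-0.25,"z":1,"yaw":0,"gripper":0.2},{"x":0,"y":0,"z":0.5,"yaw":0,"gripper":0.2},{"x":0,"y":0,"z":0,"yaw":0,"gripper":0.2},{"x":0,"y":0,"z":0,"yaw":0,"gripper":0.2},{"x":0,"y":0,"z":0,"yaw":0,"gripper":0.2}]'
python3 - <<'E'
from h import *
f=grab("wrist","w8")
p=P(f,[[571,140.5,57.5],[571,140.5,0]]);print(p)
x,y=int(p[0][0]-80),max(0,int(p[0][1]-75));print(x,y)
cv2.imwrite("pics/w8.png",crop(f,x,y,160,120,5))
for a in range(0,60,10):
    print(a,P(f,[[571+33*np.cos(np.radians(a)),140.5+33*np.sin(np.radians(a)),51],[571+22*np.cos(np.radians(a)),140.5+22*np.sin(np.radians(a)),65]])-[x,y])
E
```

```text
time_s: 20.18
ee_pos: [529.9, 110.5, 151.2]
ee_rot: [180.0, -0.0, 37.3]
force: [-0.5, 0.1, 0.5]
gripper_width: 55.2
[[322.44406912 179.95824146]
 [322.21957502 170.93011165]]
242 104
0 [[111.05704909  34.27382935]
 [101.88491072  49.24953077]]
10 [[103.70612759  29.36579617]
 [ 96.73267721  45.86449426]]
20 [[95.57333069 25.85745124]
 [91.05048286 43.44955845]]
30 [[86.92761712 23.87859495]
 [85.02170423 42.08926414]]
40 [[78.06038768 23.50330807]
 [78.84350283 41.83163631]]
50 [[69.27288182 24.74578628]
 [72.71905037 42.68584009]]
```

View pics/w8.png

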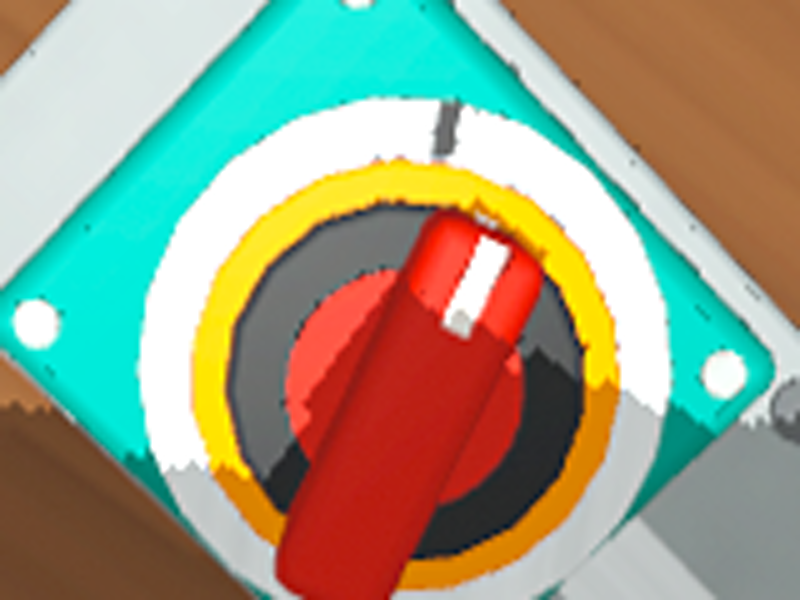

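The disc's black line (447,130) lies at about 27° and the hub's white line (487,215) at about 9°. That is about 17° (0.3 rad) of slip, well short of the 0.5 rad to a second click. The robot is clear of everything, so I'll hand in.

```bash
python3 -c "
from workcell import env;print(env.job_done())"
```

```text
the job is handed in; nothing more can be done
None
```

The lug is standing in the nest, clamped between the jaw and the stop, and I let go of the knob after one click. The job was handed in at about 20 s.

**Clamping:** I turned the knob about 113° clockwise in one grip. Torque ran at 0.15–0.25 N m while the jaw moved and climbed to 0.39. It then dropped to 0.18 and read 0.23 after 2° more, where I stopped.

**Last checks:**
- The pictures show the lug upright, with the stop, lug and jaw touching.
- The oil can, spanner and collar looked undisturbed, and the gripper was clear of everything.
- The hub and disc lines have parted by about 17° (0.3 rad), which fits one click and no second.

**What disagreed:**
- Two places did not match the bed outline. The nest and knob measured about 8 mm nearer the stop end than the bed's outline and the stated offsets implied, so I worked from the rails, jaws and ring instead.
- The tell-tale ring's rise was not measured. The slip implies about 1.5 mm, less than the nominal 2.6 mm per click. The evidence for the click is the torque drop and the parted lines.

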